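# Turn the sample carousel to bring the teapot to its carton

## Task

The teapot is next to be packed. With one fingertip, push gently on a divider of the round carousel and turn it, either way round, until the teapot stands in front of the open carton, lined up with the middle of the carton's near side; let the carousel come to rest there and move the hand clear. Do not pick anything up, and do not touch the three chrome pots, the carton or the other things on the bench.

Things in the scene. Friction and masses are not known exactly. Their poses are not given: they have to be found in the camera images.
- carousel_base: Fixed dark steel foot of the carousel, 280 mm across; origin on the bench (z = 0) on the carousel's vertical turning axis; its x axis points level from the turning axis to the middle of the open carton.
- carousel (a joint): Turning angle of the grey tray in rad, 0 at the start, growing anticlockwise from above; free for 12 rad each way against about 0.25 N m of friction, and it stays where it is left. Tray 400 mm across; above the bench: floor 32 mm, top of the lip round it 54 mm, hub (44 mm across) 126 mm.
- dividers: Five radial divider plates (spokes) fixed to the tray, 72 degrees apart, 4 mm thick, 23 to 195 mm from the turning axis, from the tray floor to 92 mm above the bench. Origin on the axis at the tray floor. Its x axis runs along the one divider with an empty compartment on both sides; the two compartments beside that divider are empty, the other three hold a pot each.
- teapot: Loose fluted chrome teapot with spout and handle: belly 86 mm across, 85 mm high with its lid knob, spout to 68 mm (its +x) and handle to 65 mm (its -x) from the centre, about 0.3 kg. Stands on the tray floor near the middle of a compartment, about 125 mm from the turning axis. Origin at the centre of its underside; z up.
- sugar_pot: Loose fluted chrome sugar pot with a foot and a lid, without spout or handle: 80 mm across, 89 mm high, about 0.25 kg, in another compartment. Origin at the centre of its underside.
- milk_jug: Loose smooth chrome milk jug, open at the top, with a handle: 68 mm across (90 mm with handle and lip), 76 mm high, 0.16 kg, in another compartment. Origin at the centre of its underside.
- carton: Fixed open cardboard carton beside the carousel, flaps folded down: 180 (x) by 240 (y) by 100 mm high. Origin on the bench at the middle of its near side, the 240 mm side that faces the carousel; x points away from the carousel, and the x axis passes through the turning axis 255 mm behind the origin. The teapot is in place when its centre lies on this x axis between turning axis and carton.
- tape_dispenser: Loose tape dispenser on the bench, black with a big roll of clear tape: 150 by 50 mm, 102 mm high. Origin at the centre of its underside.
- small_box: Loose closed cardboard box, 110 by 130 by 90 mm high. Origin at the centre of its underside.
- tape_roll: Loose roll of tape lying flat, 96 mm across, 48 mm high. Origin at the centre of its underside.
There are look-alikes about, which are no part of the job. Leave any red look-alike of the teapot alone. Leave any turquoise look-alike of the sugar_pot alone.

How it is judged:
By the outcome, as a careful person would: the job done as asked, in the order asked, and still so for the second after the job is handed in, with the robot touching nothing.
It also fails if it takes over 54 s, if anything falls off the work surface, if the arm or the gripper's body presses on something with over 40 N, if the wrist force passes 120 N, or if a joint passes its speed limit or range.

## Robot

A 6-joint arm with a two-finger parallel gripper is mounted at the origin on the work surface. World frame = base frame: x ahead of the robot, y to its left, z up, the work surface at z = 0. Lengths are in m, angles in rad, forces in N, time in s.
With the tool pointing down it reaches from about 0.225 to 0.875 m from the base axis. Payload 3.4 kg.
Tool frame: the origin (TCP) lies on the mounting face of the last link; the fingertips stand 173 mm ahead of it and the grasp point (between the pads) lies 155 mm ahead of it; z points along the fingers, y is the direction in which the jaws open and shut (so a half turn about z gives the same grasp; the last joint's range is limited). The gripper opens to 85 mm and grips with 20 to 120 N. Pads are 22 mm wide; open, the fingers measure 114 mm over their backs; the gripper's body (76 mm by 85 mm) begins 54 mm behind the grasp point. The pads swing forward as they close: fully open they stand 13 mm farther back than shut.
Start: joints at [-1.297, 0.276, 1.505, -0, 1.361, -0.121], TCP at [0.221, -0.531, 0.405] pointing down, gripper open.
Joint ranges: [-2.89, 2.89], [-0.75, 2.08], [0.22, 2.7], [-1.18, 4.32], [0.11, 2.71], [-2.7, 2.7]. Speed limits (rad/s): [2.57, 2.57, 3.14, 3.14, 3.14, 3.14].

## Interface

Orientations are given as a 3x3 rotation matrix whose columns are the frame's x, y, z axes.
In Python, from rig import r gives the robot as it stands.
- The arm moves only by the tool play_rows, never from a script. Its argument "targets" is a list of rows, each a list of 7 numbers: the shift along the tool's x, y, z normalised to -1 to 1, where 1 is 20 mm, then the turn, a rotation vector about the tool's x, y, z normalised to -1 to 1, where 1 is 4 degrees, then the closure, from -1 (fully open) to 1 (shut). In form: [[dx, dy, dz, wx, wy, wz, grip], ...]. A call has 1 to 10 rows; each row shifts and turns the pose as measured when the row begins, along the tool's axes as they then stand; what a row does not reach is not made up. A row lasts 1/12 s, in which the tool goes at most 41.7 mm and 7.16 degrees, less where a joint would pass 70% of its speed; a pose out of reach is approached as far as the arm can. A call with a number of a shift or a turn outside -1 to 1 is refused whole. A call with a gripper value outside its range is refused whole. The fingers move at their own pace and stop on an object; "grip_force" is the grip in N (left out, the last holds). Time passes only in rows, so rows that do not move let the fingers close. It gives the time, the measured TCP pose, the force and the opening at its end, in the units of the state.
- r.get_obs(): the state, without advancing time (a new reading comes with each control period).
- r.grab_frame(name): name is "scene" or "top" or "wrist"; returns (picture, depth): 400x640x3 uint8, red, green, blue; 400x640 float32, m along the optical axis (not along the pixel's ray), 0 where there is no reading.
- r.camera_params(name): a dict with "K" (3x3 intrinsics, pixels), "camera_from_world" (4x4, takes a point from world to camera coordinates). Camera axes: x right, y up, looking along -z (the intrinsics and any distortion apply to the point x, -y, -z); pixel columns grow to the right and rows downward; lengths in m; the calibration is good to about 2 mm. A picture is of the moment at which its call begins: read the wrist's pose just before it. camera_params takes no time and is no camera call; for the wrist camera it gives the pose at the moment of the call.
- r.close_job(): hands the job in, once; it reports no verdict.
Trained networks look in the newest picture that a camera, given by its name, has taken for a name from the list of things; names that differ only in an ending like _2 or _b are one class to them, and where a whole thing is asked for, a point or a joint stands for the part that bears it (a point fixed in the world has none). Each returns a list of dicts, best first, with "p" (0 to 1); they miss things now and then, are a little off and sometimes report something else, mostly with a low value. They report only what shows in the picture. A call takes as long as a camera call. They do not tell look-alikes from the thing itself.
- r.spot_in(camera, query): "extent" ([left, top, width, height] as shares, 0 to 1, of the picture: columns of its width, rows of its height, round what is visible of it).
The state is a dict: "time": time; "qpos": joint angles; "joint_velocities": joint speeds; "joint_efforts": joint torques, N m; "position": TCP position; "ee_rot": TCP orientation; "wrist_force": force on the tool from outside, world axes, zero at the start; "ft_torque": the same for the moment, N m; "width": opening from 0.0 (shut) to 1.0 (fully open).
Only numpy, scipy, OpenCV 4.12 (cv2) and the standard library are available. Lean on these libraries where they do the work, as an engineer would, in place of code of your own. Each camera call takes 0.05 s, during which the arm holds its last target.

## Working session

There is one attempt and no reset: what is moved stays moved. The work goes in short steps, Python scripts to look and compute and a tool call to move; the robot and the scene stay as the last step left them, time stands still between calls to the robot, and variables do not carry over. Pictures are saved under pics/ and viewed, and the job is handed in when it is done.

Besides the shell and the picture viewer there is one more tool, called after "Request:" by a JSON object that holds its "api" and its "payload", one argument or row to a line. play_rows: Moves the arm, as the interface text tells. Scaled input: -1 to 1 covers 20 mm each way for a shift and 4 degrees each way for a turn. Its arguments: {"type":"object","properties":{"targets":{"type":"array","items":{"type":"array","items":{"type":"number"}}},"grip_force":{"type":"number"}},"required":["targets"]}

```bash
mkdir -p pics; ls
cat > h.py <<'E'
import numpy as np, cv2
from rig import r
def snap(cam,fn):
    im,d=r.grab_frame(cam); cv2.imwrite('pics/'+fn+'.png',im[:,:,::-1]); np.savez('pics/'+fn+'.npz',im=im,d=d)
    return im,d
def world(cam,d,u,v,par=None):
    p=par or r.camera_params(cam); K=np.array(p['K']); T=np.linalg.inv(np.array(p['camera_from_world']))
    z=d; x=(u-K[0,2])/K[0,0]*z; y=(v-K[1,2])/K[1,1]*z
    P=np.stack([x,-y,-z,np.ones_like(z)],-1)
    return (P@T.T)[...,:3]
def cloud(cam,d):
    v,u=np.mgrid[0:d.shape[0],0:d.shape[1]]
    return world(cam,d,u,v)
E
python3 - <<'E'
from h import *
for c in ['top','scene']:
    im,d=snap(c,c+'0')
    p=r.camera_params(c); print(c,np.round(p['K'],1).tolist(),{k:v for k,v in p.items() if k not in('K','camera_from_world')})
    for q in ['teapot','sugar_pot','milk_jug','carton','carousel_base','dividers','tape_dispenser','small_box','tape_roll']:
        print(q,[(round(x['p'],2),(np.array(x['extent'])*[640,400,640,400]).round().tolist()) for x in r.spot_in(c,q)][:3])
print(r.get_obs())
E
```

```text
pics
top [[499.5, 0.0, 324.5], [0.0, 499.5, 204.5], [0.0, 0.0, 1.0]] {}
teapot [(0.89, [321.0, 206.0, 27.0, 32.0]), (0.69, [439.0, 272.0, 37.0, 24.0])]
sugar_pot [(0.74, [234.0, 178.0, 21.0, 24.0]), (0.62, [325.0, 149.0, 20.0, 19.0])]
milk_jug [(0.87, [300.0, 179.0, 18.0, 20.0])]
carton [(0.77, [386.0, 101.0, 81.0, 82.0])]
carousel_base []
dividers [(0.98, [303.0, 138.0, 96.0, 104.0])]
tape_dispenser [(0.83, [201.0, 150.0, 19.0, 41.0]), (0.31, [388.0, 102.0, 79.0, 81.0])]
small_box [(0.92, [176.0, 202.0, 43.0, 42.0])]
tape_roll []
scene [[505.4, 0.0, 328.3], [0.0, 505.4, 200.7], [0.0, 0.0, 1.0]] {}
teapot [(0.9, [306.0, 179.0, 25.0, 22.0]), (0.68, [167.0, 211.0, 34.0, 27.0])]
sugar_pot [(0.84, [352.0, 219.0, 23.0, 29.0]), (0.53, [397.0, 164.0, 22.0, 25.0])]
milk_jug [(0.64, [351.0, 185.0, 14.0, 27.0])]
carton [(0.62, [246.0, 261.0, 98.0, 91.0]), (0.59, [349.0, 187.0, 18.0, 24.0])]
carousel_base []
dividers [(0.89, [280.0, 175.0, 106.0, 90.0])]
tape_dispenser [(0.63, [427.0, 156.0, 32.0, 31.0])]
small_box [(0.87, [388.0, 118.0, 44.0, 44.0]), (0.35, [349.0, 188.0, 17.0, 23.0])]
tape_roll [(0.65, [356.0, 123.0, 30.0, 27.0])]
{'time': 1.0, 'qpos': array([-1.29699706e+00,  2.75899035e-01,  1.50488666e+00, -8.44091284e-06,
        1.36067036e+00, -1.21054800e-01]), 'joint_velocities': array([ 0.00182864, -0.00043521, -0.0016922 , -0.00073825,  0.00073571,
       -0.00023532]), 'joint_efforts': array([ 1.36793380e-03, -4.16659355e+01, -2.46098524e+01, -2.04417402e-04,
        1.97278364e-04, -4.66401701e-06]), 'position': array([ 0.22115895, -0.53079582,  0.40473389]), 'ee_rot': array([[ 9.23052034e-01,  3.84675113e-01,  2.89873752e-05],
       [ 3.84675113e-01, -9.23052024e-01, -1.33742790e-04],
       [-2.46906674e-05,  1.34602276e-04, -9.99999991e-01]]), 'wrist_force': array([-0.39564046,  0.13875985, -0.13534167]), 'ft_torque': array([-0.00125391, -0.00964363,  0.02184635]), 'width': 0.9991111996865482}
```

Run:
```python
from h import *
im=np.load('pics/top0.npz')['im']
cv2.imwrite('pics/topcrop.png',cv2.resize(im[90:260,280:480],None,fx=3.5,fy=3.5,interpolation=cv2.INTER_CUBIC)[:,:,::-1])
```

```text
(no output)
```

View pics/top0.png

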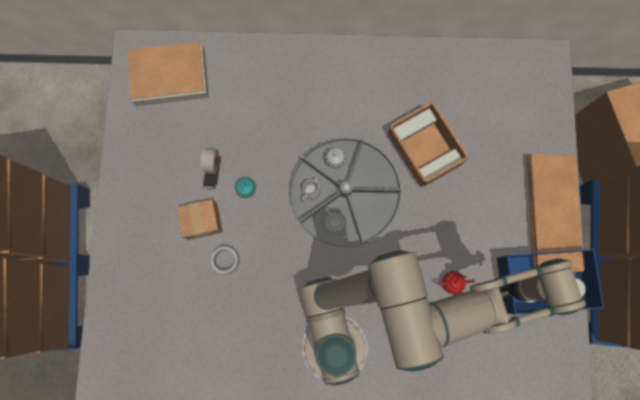

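View pics/topcrop.png

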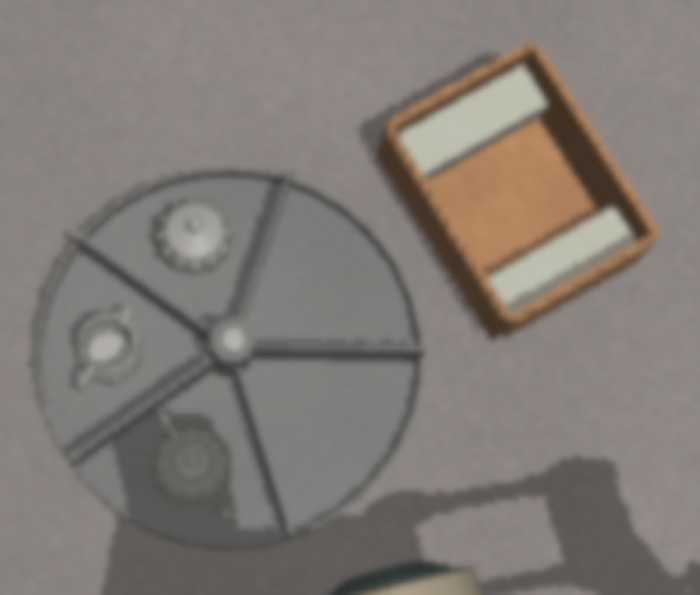

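View pics/scene0.png

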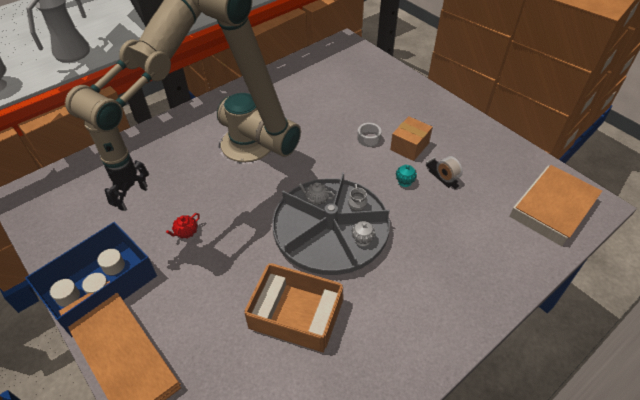

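Run:
```python
from h import *
for c in ['top','scene']:
    z=np.load(f'pics/{c}0.npz');im,d=z['im'],z['d']; W=cloud(c,d)
    bb=(280,90,200,170) if c=='top' else (230,165,170,190)
    x,y,w,h=bb
    sub=im[y:y+h,x:x+w]; k=4 if c=='scene' else 4
    if c=='scene': 
        cv2.imwrite('pics/scenecrop.png',cv2.resize(im[165:285,260:400],None,fx=5,fy=5,interpolation=cv2.INTER_CUBIC)[:,:,::-1])
    P=W[y:y+h,x:x+w].reshape(-1,3); ok=d[y:y+h,x:x+w].ravel()>0; P=P[ok]
    print(c,'bench z',np.median(W[60:90,250:380,2]) if c=='top' else '')
    np.save(f'pics/{c}P.npy',P)
    for lo in np.arange(-.02,.15,.01):
        s=(P[:,2]>=lo)&(P[:,2]<lo+.01); print(round(lo,3),s.sum(),P[s][:,:2].min(0).round(3) if s.any() else '',P[s][:,:2].max(0).round(3) if s.any() else '')
```

```text
top bench z 0.0006820367728868071
-0.02 286 [ 0.313 -0.541] [0.981 0.227]
-0.01 9542 [ 0.309 -0.539] [0.982 0.232]
0.0 10950 [ 0.309 -0.536] [0.979 0.231]
0.01 634 [ 0.312 -0.53 ] [0.97  0.228]
0.02 2190 [ 0.366 -0.425] [0.834 0.169]
0.03 4738 [ 0.358 -0.452] [0.853 0.169]
0.04 987 [ 0.358 -0.456] [0.879 0.173]
0.05 1236 [ 0.357 -0.45 ] [0.881 0.174]
0.06 445 [ 0.36  -0.451] [0.879 0.173]
0.07 403 [ 0.371 -0.452] [0.877 0.137]
0.08 645 [ 0.37  -0.454] [0.881 0.136]
0.09 888 [ 0.373 -0.459] [0.887 0.136]
0.1 439 [ 0.384 -0.456] [0.885 0.124]
0.11 89 [ 0.433 -0.436] [0.818 0.079]
0.12 76 [ 0.44  -0.047] [0.679 0.018]
0.13 4 [ 0.538 -0.037] [ 0.562 -0.019]
0.14 0  
scene bench z 
-0.02 232 [ 0.082 -0.496] [1.001 0.385]
-0.01 12790 [ 0.056 -0.548] [1.031 0.384]
0.0 5640 [ 0.066 -0.545] [1.029 0.374]
0.01 143 [ 0.181 -0.46 ] [0.884 0.31 ]
0.02 2694 [ 0.355 -0.462] [0.886 0.31 ]
0.03 2824 [ 0.354 -0.461] [0.886 0.311]
0.04 1607 [ 0.352 -0.462] [0.887 0.337]
0.05 1793 [ 0.356 -0.462] [0.885 0.325]
0.06 818 [ 0.37  -0.461] [0.885 0.322]
0.07 896 [ 0.372 -0.461] [0.884 0.13 ]
0.08 1053 [ 0.368 -0.461] [0.886 0.135]
0.09 1263 [ 0.377 -0.461] [0.885 0.131]
0.1 278 [ 0.388 -0.452] [0.88  0.122]
0.11 106 [ 0.432 -0.051] [0.681 0.015]
0.12 37 [ 0.546 -0.051] [ 0.576 -0.013]
0.13 0  
0.14 0
```

View pics/scenecrop.png

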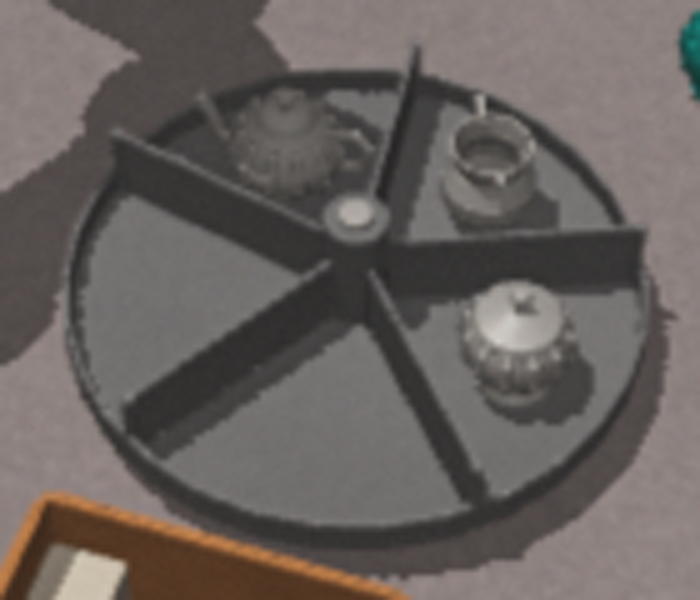

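```bash
cat > fit.py <<'E'
from h import *
from scipy.optimize import least_squares
def fit(c,fn):
    z=np.load(f'pics/{fn}.npz');im,d=z['im'],z['d']; W=cloud(c,d); P=W[(d>0)]
    # hub
    o=np.array([.558,-.03]); r2=np.hypot(*(P[:,:2]-o).T)
    # axis: extent of points z 0.025..0.06 within: use lip region outer boundary by angle
    s=(P[:,2]>.022)&(P[:,2]<.065)&(r2<.225)
    Q=P[s][:,:2]
    for _ in range(5):
        v=Q-o; a=np.degrees(np.arctan2(v[:,1],v[:,0])); rr=np.hypot(*v.T)
        E=np.array([Q[m][np.argsort(rr[m])[-2]] for k in range(-180,180,5) if (m:=(a>=k)&(a<k+5)).sum()>3])
        f=least_squares(lambda p:np.hypot(E[:,0]-p[0],E[:,1]-p[1])-p[2],[*o,.2],loss='soft_l1',f_scale=.003); o=f.x[:2]
    hub=P[(P[:,2]>.115)&(P[:,2]<.14)&(np.hypot(*(P[:,:2]-o).T)<.04)]
    print(c,'axis lip',f.x.round(4),'hub',((hub.min(0)+hub.max(0))/2).round(4))
    return im,d,W,P,o
if __name__=='__main__':
  for c in ['top','scene']:
    im,d,W,P,o=fit(c,c+'0')
    hsv=cv2.cvtColor(im,cv2.COLOR_RGB2HSV)
    m=(W[...,2]>.085)&(W[...,2]<.115)&(W[...,1]<-.18)&(W[...,1]>-.5)&(W[...,0]>.55)&(W[...,0]<.92)&(d>0)
    C=W[m][:,:2].astype(np.float32); rc=cv2.minAreaRect(C); print('carton',rc,'dir/dist of centre',np.degrees(np.arctan2(rc[0][1]-o[1],rc[0][0]-o[0])),np.hypot(rc[0][0]-o[0],rc[0][1]-o[1]), np.round(cv2.boxPoints(rc),3).tolist())
    # dividers: points z .075-.1, fit angle mod 72
    v=P[:,:2]-o; rr=np.hypot(*v.T); a=np.arctan2(v[:,1],v[:,0])
    s=(P[:,2]>.082)&(P[:,2]<.1)&(rr>.15)&(rr<.2)
    print('divider angles', np.round(np.degrees(np.angle(np.exp(5j*a[s]).mean()))/5,2)%72, abs(np.exp(5j*a[s]).mean()))
    h,e=np.histogram(np.degrees(a[s]),bins=72,range=(-180,180)); print([(e[i],h[i]) for i in np.nonzero(h)[0]])
    # pots
    for nm,(lo,hi) in dict(teapot=(140,230),jug=(70,140)).items():
        pass
    s=(P[:,2]>.04)&(P[:,2]<.13)&(rr>.06)&(rr<.19)
    ph=np.degrees(np.angle(np.exp(1j*(a))))%360
    d0=np.round(np.degrees(np.angle(np.exp(5j*a[(P[:,2]>.082)&(P[:,2]<.1)&(rr>.15)&(rr<.2)]).mean()))/5,2)%72
    for k in range(5):
        lo=d0+72*k
        q=(s)&(((ph-lo)%360)>6)&(((ph-lo)%360)<66)
        if q.sum()>20:
            pts=P[q]; top=pts[pts[:,2]>np.percentile(pts[:,2],85)]
            ce=(pts.min(0)+pts.max(0))/2; 
            ca=lambda x:(np.degrees(np.arctan2(x[1]-o[1],x[0]-o[0]))%360).round(1)
            print('comp',lo%360,q.sum(),'centre',ce.round(3),ca(ce),'mean',pts.mean(0).round(3),ca(pts.mean(0)),'top',top.mean(0).round(3),ca(top.mean(0)),'zmax',pts[:,2].max().round(3))
E
python3 fit.py
```

```text
top axis lip [ 0.5578 -0.0263  0.1995] hub [ 0.5571 -0.0264  0.1232]
carton ((0.7081016898155212, -0.2709561884403229), (0.24958541989326477, 0.3064604103565216), 30.80961799621582) dir/dist of centre -58.43169443565618 0.28719400717433413 [[0.5220000147819519, -0.2029999941587448], [0.6790000200271606, -0.4659999907016754], [0.8939999938011169, -0.33899998664855957], [0.7369999885559082, -0.07500000298023224]]
divider angles 51.370000000000005 0.35419078800245324
[(np.float64(-180.0), np.int64(3)), (np.float64(-165.0), np.int64(22)), (np.float64(-95.0), np.int64(5)), (np.float64(-90.0), np.int64(19)), (np.float64(-20.0), np.int64(18)), (np.float64(10.0), np.int64(4)), (np.float64(15.0), np.int64(8)), (np.float64(20.0), np.int64(5)), (np.float64(25.0), np.int64(4)), (np.float64(50.0), np.int64(11)), (np.float64(55.0), np.int64(12)), (np.float64(85.0), np.int64(3)), (np.float64(90.0), np.int64(2)), (np.float64(100.0), np.int64(3)), (np.float64(105.0), np.int64(6)), (np.float64(125.0), np.int64(22)), (np.float64(150.0), np.int64(2)), (np.float64(155.0), np.int64(5)), (np.float64(160.0)
[... 1712 characters left out ...]
4)), (np.float64(95.0), np.int64(2)), (np.float64(100.0), np.int64(2)), (np.float64(105.0), np.int64(4)), (np.float64(125.0), np.int64(18)), (np.float64(150.0), np.int64(1)), (np.float64(155.0), np.int64(1)), (np.float64(160.0), np.int64(2)), (np.float64(165.0), np.int64(2)), (np.float64(170.0), np.int64(1)), (np.float64(175.0), np.int64(10))]
comp 52.95 367 centre [0.551 0.098 0.073] 92.6 mean [0.557 0.095 0.074] 90.2 top [0.555 0.096 0.1  ] 91.1 zmax 0.106
comp 124.95 463 centre [0.434 0.03  0.079] 154.8 mean [0.447 0.    0.079] 165.5 top [0.437 0.005 0.1  ] 164.8 zmax 0.117
comp 340.95 413 centre [0.678 0.009 0.084] 17.0 mean [0.684 0.003 0.089] 13.5 top [0.678 0.009 0.105] 16.8 zmax 0.12
```

```bash
cat > fit2.py <<'E'
from h import *
from fit import fit
from scipy.optimize import least_squares
import sys
def carton():
  for c in ['top','scene']:
    im,d,W,P,o=fit(c,c+'0')
    hsv=cv2.cvtColor(im,cv2.COLOR_RGB2HSV)
    m=(W[...,2]>.088)&(W[...,2]<.115)&(W[...,1]<-.05)&(W[...,1]>-.52)&(W[...,0]>.5)&(W[...,0]<.95)&(d>0)&(np.hypot(W[...,0]-o[0],W[...,1]-o[1])>.22)
    n,lab,st,_=cv2.connectedComponentsWithStats(m.astype(np.uint8),connectivity=8)
    k=1+np.argmax(st[1:,4]); m=lab==k
    C=W[m][:,:2].astype(np.float32); rc=cv2.minAreaRect(C)
    dc=np.array(rc[0])-o
    print('carton',np.round(rc[0],4),np.round(rc[1],3),'rot',round(rc[2],2),'dir',np.degrees(np.arctan2(dc[1],dc[0])).round(2),'dist',np.hypot(*dc).round(4),m.sum())
def tray(c,fn,o=(.557,-.0275)):
    z=np.load(f'pics/{fn}.npz');im,d=z['im'],z['d']; W=cloud(c,d); P=W[d>0]
    v=P[:,:2]-o; rr=np.hypot(*v.T); a=np.degrees(np.arctan2(v[:,1],v[:,0]))
    s=(P[:,2]>.06)&(P[:,2]<.1)&(rr>.05)&(rr<.192)
    best=[]
    # distance-to-nearest-divider score
    for t in np.arange(0,72,.25):
        da=(a[s]-t+36)%72-36; best.append((np.abs(rr[s]*np.sin(np.radians(da)))<.005).sum())
    best=np.array(best); t0=np.arange(0,72,.25)[best.argmax()]
    da=np.radians((a[s]-t0+36)%72-36); dist=rr[s]*np.sin(da); k=np.abs(dist)<.007
    t=t0+np.degrees((dist[k]*rr[s][k]).sum()/(rr[s][k]**2).sum())
    print(c,fn,'divider angle mod72',round(t%72,2),k.sum()); return t%72
if __name__=='__main__':
    carton()
    for c in ['top','scene']:
        tray(c,c+'0')
E
python3 fit2.py
python3 - <<'E'
from h import *
o=np.array([.557,-.0275])
for c in ['top','scene']:
    z=np.load(f'pics/{c}0.npz');d=z['d'];W=cloud(c,d);P=W[d>0]
    for zl,zh in [(.06,.08),(.08,.095),(.095,.105),(.105,.125)]:
        s=(np.abs(P[:,2]-(zl+zh)/2)<(zh-zl)/2)&(np.hypot(P[:,0]-.437,P[:,1]-.007)<.06)
        q=P[s]
        if len(q): m=np.median(q,0);e=(q.min(0)+q.max(0))/2;print(c,zl,len(q),m.round(3),np.degrees(np.arctan2(*(m[:2]-o)[::-1])).round(1),'mid',e.round(3),(q.max(0)-q.min(0)).round(3))
E
```

```text
top axis lip [ 0.5578 -0.0263  0.1995] hub [ 0.5571 -0.0264  0.1232]
carton [ 0.7374 -0.3201] [0.25  0.192] rot 30.92 dir -58.55 dist 0.3444 695
scene axis lip [ 0.557  -0.0278  0.201 ] hub [ 0.5569 -0.0288  0.1223]
carton [ 0.7361 -0.3221] [0.249 0.193] rot 31.22 dir -58.67 dist 0.3445 1020
top top0 divider angle mod72 54.68 442
scene scene0 divider angle mod72 54.71 926
top 0.06 126 [0.422 0.007 0.075] 165.8 mid [0.437 0.01  0.07 ] [0.087 0.082 0.02 ]
top 0.08 244 [0.438 0.012 0.088] 161.7 mid [0.436 0.012 0.088] [0.095 0.078 0.015]
top 0.095 62 [0.435 0.011 0.099] 162.6 mid [0.422 0.007 0.1  ] [0.077 0.053 0.01 ]
top 0.105 18 [0.437 0.009 0.112] 162.9 mid [0.44  0.006 0.114] [0.025 0.021 0.017]
scene 0.06 167 [ 0.461 -0.013  0.072] 171.3 mid [0.437 0.005 0.07 ] [0.097 0.079 0.02 ]
scene 0.08 176 [0.449 0.    0.085] 165.7 mid [0.436 0.007 0.088] [0.1   0.07  0.014]
scene 0.095 43 [0.44  0.006 0.098] 164.1 mid [ 0.422 -0.003  0.1  ] [0.071 0.056 0.009]
scene 0.105 13 [0.438 0.008 0.111] 163.2 mid [0.439 0.01  0.111] [0.016 0.012 0.012]
```

Request:
{"api": "play_rows", "payload": {
  "targets": [
    [0,0,0,0,0,0.94,1],
    [0,0,0,0,0,0.94,1],
    [0,0,0,0,0,0.94,1],
    [0,0,0,0,0,0.94,1],
    [0,0,0,0,0,0.94,1],
    [0,0,0,0,0,0.94,1],
    [0,0,0,0,0,0,1]
  ],
  "grip_force": 20
}}

```text
time: 1.58
position: [0.2211, -0.5308, 0.4048]
ee_rot: [[1.0, -0.018, 0.0], [-0.018, -1.0, -0.0], [0.0, 0.0, -1.0]]
wrist_force: [-0.3, -0.9, -0.6]
width: 0.009
```

Request:
{"api": "play_rows", "payload": {
  "targets": [
    [0.75,-0.97,0,0,0,0,1],
    [0.75,-0.97,0,0,0,0,1],
    [0.75,-0.97,0,0,0,0,1],
    [0.75,-0.97,0,0,0,0,1],
    [0.75,-0.97,0,0,0,0,1],
    [0.75,-0.97,0,0,0,0,1],
    [0.75,-0.97,0,0,0,0,1],
    [0.75,-0.97,0,0,0,0,1],
    [0.75,-0.97,0,0,0,0,1],
    [0.75,-0.97,0,0,0,0,1]
  ]
}}

```text
time: 2.42
position: [0.3766, -0.3353, 0.4038]
ee_rot: [[1.0, -0.009, -0.0], [-0.009, -1.0, -0.005], [-0.0, 0.005, -1.0]]
wrist_force: [0.1, -0.6, 0.9]
width: -0.003
```

Request:
{"api": "play_rows", "payload": {
  "targets": [
    [0.75,-0.97,0,0,0,0,1],
    [0.75,-0.97,0,0,0,0,1],
    [0.75,-0.97,0,0,0,0,1],
    [0.75,-0.97,0,0,0,0,1],
    [0.75,-0.97,0,0,0,0,1],
    [0.75,-0.97,0,0,0,0,1],
    [0.75,-0.97,0,0,0,0,1],
    [0.3,-0.97,0,0,0,0,1],
    [0,0,0,0,0,0,1]
  ]
}}

```text
time: 3.17
position: [0.4947, -0.1686, 0.4041]
ee_rot: [[1.0, 0.012, 0.004], [0.012, -1.0, -0.004], [0.004, 0.004, -1.0]]
wrist_force: [-0.3, -0.0, -0.3]
width: 0.002
```

Request:
{"api": "play_rows", "payload": {
  "targets": [
    [0.5,-0.4,0.9,0,0,0,1],
    [0,0,0.9,0,0,0,1],
    [0,0,0.9,0,0,0,1],
    [0,0,0.9,0,0,0,1],
    [0,0,0.9,0,0,0,1],
    [0,0,0.9,0,0,0,1],
    [0,0,0.9,0,0,0,1],
    [0,0,0.9,0,0,0,1],
    [0,0,0,0,0,0,1]
  ]
}}

```text
time: 3.92
position: [0.5064, -0.1648, 0.2575]
ee_rot: [[1.0, 0.03, 0.011], [0.03, -0.999, -0.013], [0.011, 0.014, -1.0]]
wrist_force: [-1.6, -0.0, -0.2]
width: -0.001
```

Run:
```python
from h import *
snap('scene','s1')
im=np.load('pics/s1.npz')['im']
cv2.imwrite('pics/s1c.png',cv2.resize(im[130:300,230:430],None,fx=3.5,fy=3.5,interpolation=cv2.INTER_CUBIC)[:,:,::-1])
print(r.get_obs()['position'])
```

```text
[ 0.50701722 -0.16511942  0.25907225]
```

View pics/s1c.png

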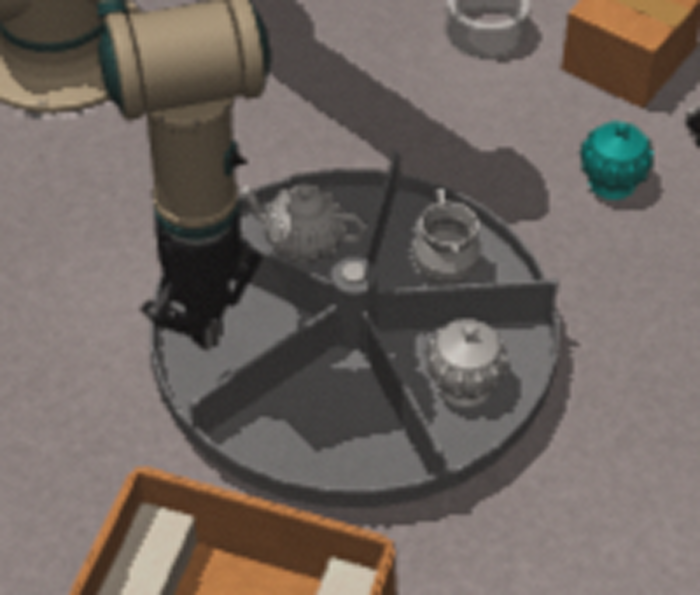

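Request:
{"api": "play_rows", "payload": {
  "targets": [
    [0,0,0.6,0.19,-0.16,0.43,1],
    [0,0,0.5,0,0,0,1],
    [0,0,0.4,0,0,0,1],
    [0,0,0,0,0,0,1]
  ]
}}

```text
time: 4.3
position: [0.5086, -0.1672, 0.2299]
ee_rot: [[1.0, -0.003, 0.007], [-0.003, -1.0, -0.004], [0.007, 0.003, -1.0]]
wrist_force: [0.4, 0.2, 0.0]
width: 0.001
```

```bash
cat > plan.py <<'E'
from h import *
import sys
step=float(sys.argv[1]); n=int(sys.argv[2]); R0=float(sys.argv[3]) if len(sys.argv)>3 else .14
o=np.array([.557,-.0275]); ob=r.get_obs(); M=np.array(ob['ee_rot']); p=np.array(ob['position'])
tip=p+M[:,2]*.168
v=tip[:2]-o; a=np.arctan2(v[1],v[0]); rad=np.hypot(*v)
print('t',ob['time'],'tip',tip.round(4),'ang',np.degrees(a).round(1)%360,'r',rad.round(4),'F',np.round(ob['wrist_force'],1))
z=M[:,2]; w=np.cross(z,[0,0,-1]); x=M[:,0]; w=w+np.array([0,0,-np.arctan2(x[1],x[0])])
print('turn corr',(M.T@w/np.radians(4)).round(2))
cur=tip.copy(); zerr=(.230-.173+.005)-tip[2]
rows=[]
for i in range(n):
    a+=step/R0; rad+=(R0-rad)*.3
    nx=np.array([*(o+rad*np.array([np.cos(a),np.sin(a)])),cur[2]+zerr/n])
    dd=M.T@(nx-cur)/.02; rows.append(dd.round(2).tolist()); cur=nx
print(rows,'end ang',np.degrees(a)%360)
E
python3 plan.py .007 10
```

```text
t 4.3 tip [ 0.5097 -0.1678  0.0619] ang 251.4 r 0.1481 F [0.4 0.2 0. ]
turn corr [ 0.05 -0.1  -0.04]
[[0.39, -0.01, 0.0], [0.37, 0.01, 0.0], [0.36, 0.01, 0.0], [0.36, 0.01, 0.0], [0.36, 0.01, 0.0], [0.35, -0.0, 0.0], [0.35, -0.02, 0.0], [0.35, -0.03, 0.0], [0.35, -0.04, 0.0], [0.35, -0.06, 0.0]] end ang 280.02172451750846
```

Request:
{"api": "play_rows", "payload": {
  "targets": [
    [0.39,-0.01,0,0.05,-0.1,-0.04,1],
    [0.37,0,0,0,0,0,1],
    [0.36,0,0,0,0,0,1],
    [0.36,0,0,0,0,0,1],
    [0.36,0,0,0,0,0,1],
    [0.35,0,0,0,0,0,1],
    [0.35,-0.02,0,0,0,0,1],
    [0.35,-0.03,0,0,0,0,1],
    [0.35,-0.05,0,0,0,0,1],
    [0.35,-0.06,0,0,0,0,1]
  ]
}}

```text
time: 5.13
position: [0.5855, -0.1625, 0.2306]
ee_rot: [[1.0, 0.002, -0.007], [0.002, -1.0, 0.002], [-0.007, -0.002, -1.0]]
wrist_force: [-2.1, 0.5, 0.8]
width: 0.0
```

```bash
python3 plan.py .0085 10
```

```text
t 5.1333 tip [ 0.5843 -0.1622  0.0626] ang 281.4 r 0.1374 F [-2.1  0.5  0.8]
turn corr [-0.03  0.11  0.02]
[[0.42, -0.06, 0.0], [0.41, -0.09, 0.0], [0.4, -0.13, 0.0], [0.39, -0.16, 0.0], [0.38, -0.18, 0.0], [0.37, -0.21, 0.0], [0.35, -0.23, 0.0], [0.34, -0.26, 0.0], [0.32, -0.28, 0.0], [0.3, -0.3, 0.0]] end ang 316.2236035159188
```

Contact made (about 2 N, as expected). Continuing along the arc.

Request:
{"api": "play_rows", "payload": {
  "targets": [
    [0.42,-0.06,0,-0.03,0.1,0,1],
    [0.41,-0.09,0,0,0,0,1],
    [0.4,-0.13,0,0,0,0,1],
    [0.39,-0.16,0,0,0,0,1],
    [0.38,-0.18,0,0,0,0,1],
    [0.37,-0.21,0,0,0,0,1],
    [0.35,-0.23,0,0,0,0,1],
    [0.34,-0.26,0,0,0,0,1],
    [0.32,-0.28,0,0,0,0,1],
    [0.3,-0.3,0,0,0,0,1]
  ]
}}

```text
time: 5.97
position: [0.667, -0.1214, 0.2293]
ee_rot: [[1.0, 0.002, -0.002], [0.002, -1.0, -0.002], [-0.002, 0.002, -1.0]]
wrist_force: [-2.7, -0.2, -0.3]
width: -0.0
```

```bash
python3 plan.py .0085 10
```

```text
t 5.9667 tip [ 0.6668 -0.1217  0.0613] ang 319.4 r 0.1447 F [-2.7 -0.2 -0.3]
turn corr [0.03 0.02 0.03]
[[0.22, -0.38, -0.0], [0.21, -0.38, -0.0], [0.2, -0.38, -0.0], [0.18, -0.39, -0.0], [0.17, -0.39, -0.0], [0.15, -0.4, -0.0], [0.12, -0.41, -0.0], [0.1, -0.41, -0.0], [0.08, -0.42, -0.0], [0.05, -0.42, -0.0]] end ang 354.13921281443726
```

Request:
{"api": "play_rows", "payload": {
  "targets": [
    [0.22,-0.38,0,0.03,0,0.03,1],
    [0.21,-0.38,0,0,0,0,1],
    [0.2,-0.38,0,0,0,0,1],
    [0.18,-0.39,0,0,0,0,1],
    [0.17,-0.39,0,0,0,0,1],
    [0.15,-0.4,0,0,0,0,1],
    [0.12,-0.41,0,0,0,0,1],
    [0.1,-0.41,0,0,0,0,1],
    [0.08,-0.42,0,0,0,0,1],
    [0.05,-0.42,0,0,0,0,1]
  ]
}}

```text
time: 6.8
position: [0.7014, -0.0339, 0.2298]
ee_rot: [[1.0, 0.0, 0.003], [0.0, -1.0, -0.002], [0.003, 0.002, -1.0]]
wrist_force: [-1.0, -1.9, 0.7]
width: 0.0
```

```bash
python3 plan.py .0085 9
python3 - <<'E'
from fit2 import *
for c in ['top','scene']:
    snap(c,c+'2'); tray(c,c+'2')
im=np.load('pics/scene2.npz')['im']
cv2.imwrite('pics/s2c.png',cv2.resize(im[130:300,230:430],None,fx=3.5,fy=3.5,interpolation=cv2.INTER_CUBIC)[:,:,::-1])
E
```

```text
t 6.8 tip [ 0.7018 -0.0343  0.0618] ang 357.3 r 0.145 F [-1.  -1.9  0.7]
turn corr [ 0.03 -0.04  0.  ]
[[-0.07, -0.44, -0.0], [-0.07, -0.43, -0.0], [-0.08, -0.43, -0.0], [-0.1, -0.42, -0.0], [-0.11, -0.41, -0.0], [-0.13, -0.41, -0.0], [-0.15, -0.4, -0.0], [-0.17, -0.39, -0.0], [-0.2, -0.38, -0.0]] end ang 28.621034897206087
top top2 divider angle mod72 3.16 233
scene scene2 divider angle mod72 5.2 650
```

View pics/s2c.png

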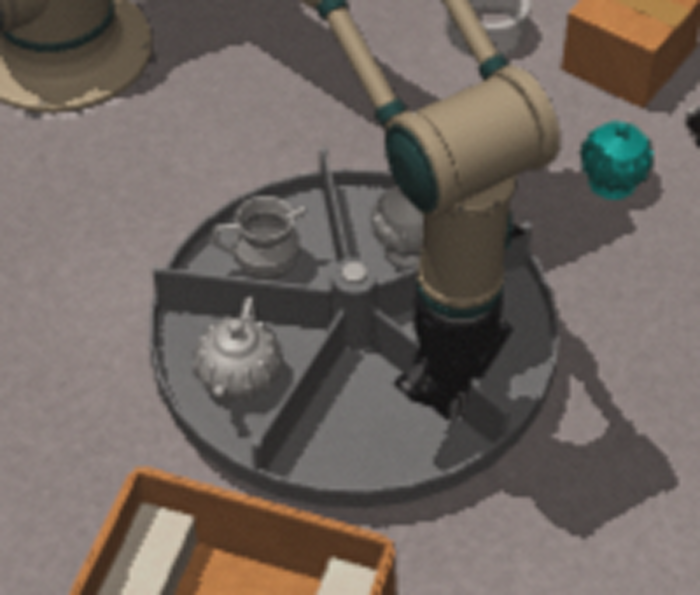

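Request:
{"api": "play_rows", "payload": {
  "targets": [
    [-0.07,-0.44,0,0.03,-0.04,0,1],
    [-0.07,-0.43,0,0,0,0,1],
    [-0.08,-0.43,0,0,0,0,1],
    [-0.1,-0.42,0,0,0,0,1],
    [-0.11,-0.41,0,0,0,0,1],
    [-0.13,-0.41,0,0,0,0,1],
    [-0.13,-0.3,0,0,0,0,1],
    [-0.1,-0.2,0,0,0,0,1],
    [-0.05,-0.1,0,0,0,0,1],
    [0,0,0,0,0,0,1]
  ]
}}

```text
time: 7.73
position: [0.6832, 0.0365, 0.2306]
ee_rot: [[1.0, 0.001, 0.004], [0.001, -1.0, 0.001], [0.004, -0.001, -1.0]]
wrist_force: [-0.8, -1.0, -0.0]
width: 0.0
```

```bash
cat > tp.py <<'E'
from fit2 import *
import sys
o=np.array([.557,-.0275]); n=sys.argv[1]; exp=float(sys.argv[2])
for c in ['top','scene']:
    snap(c,c+n); tray(c,c+n)
    z=np.load(f'pics/{c}{n}.npz');d=z['d'];W=cloud(c,d);P=W[d>0]
    g=o+.124*np.array([np.cos(np.radians(exp)),np.sin(np.radians(exp))])
    for k in range(3):
        q=P[(P[:,2]>.103)&(P[:,2]<.125)&(np.hypot(*(P[:,:2]-g).T)<.03)]
        if len(q)>2: g=q[:,:2].mean(0)
    for zl,zh in [(.06,.08),(.08,.095),(.105,.125)]:
        q=P[(P[:,2]>zl)&(P[:,2]<zh)&(np.hypot(*(P[:,:2]-g).T)<.048)]
        if len(q):
            m=(q.min(0)+q.max(0))[:2]/2
            print(c,zl,len(q),m.round(4),np.degrees(np.arctan2(*(m-o)[::-1])).round(2),np.hypot(*(m-o)).round(4),(q.max(0)-q.min(0)).round(3), 'lateral off', )
    im=z['im']
im=np.load(f'pics/scene{n}.npz')['im']
cv2.imwrite(f'pics/sc{n}.png',cv2.resize(im[130:300,230:430],None,fx=3.5,fy=3.5,interpolation=cv2.INTER_CUBIC)[:,:,::-1])
E
python3 plan.py .005 6; python3 tp.py 3 -70
```

```text
t 7.7333 tip [0.6839 0.0367 0.0626] ang 26.8 r 0.1422 F [-0.8 -1.  -0. ]
turn corr [-0.01 -0.06  0.02]
[[-0.15, -0.21, 0.0], [-0.15, -0.21, 0.0], [-0.15, -0.21, 0.0], [-0.15, -0.2, 0.0], [-0.15, -0.2, 0.0], [-0.16, -0.19, 0.0]] end ang 39.10567616651046
top top3 divider angle mod72 33.28 251
top 0.06 108 [ 0.5914 -0.1482] -74.1 0.1255 [0.086 0.084 0.019] lateral off
top 0.08 228 [ 0.588  -0.1469] -75.46 0.1234 [0.079 0.076 0.015] lateral off
top 0.105 17 [ 0.5902 -0.1445] -74.14 0.1217 [0.025 0.024 0.015] lateral off
scene scene3 divider angle mod72 33.34 775
scene 0.06 175 [ 0.5905 -0.1516] -74.92 0.1286 [0.082 0.081 0.02 ] lateral off
scene 0.08 213 [ 0.5874 -0.1518] -76.27 0.128 [0.077 0.07  0.015] lateral off
scene 0.105 20 [ 0.5898 -0.1484] -74.84 0.1253 [0.017 0.015 0.013] lateral off
```

Request:
{"api": "play_rows", "payload": {
  "targets": [
    [-0.15,-0.21,0,0,-0.06,0,1],
    [-0.15,-0.21,0,0,0,0,1],
    [-0.15,-0.21,0,0,0,0,1],
    [-0.15,-0.2,0,0,0,0,1],
    [-0.15,-0.2,0,0,0,0,1],
    [-0.1,-0.12,0,0,0,0,1],
    [-0.05,-0.05,0,0,0,0,1],
    [0,0,0,0,0,0,1]
  ]
}}

```text
time: 8.5
position: [0.6645, 0.0607, 0.2307]
ee_rot: [[1.0, -0.001, 0.002], [-0.001, -1.0, -0.001], [0.002, 0.001, -1.0]]
wrist_force: [0.8, -2.2, 0.0]
width: 0.001
```

```bash
python3 plan.py .003 4; python3 tp.py 4 -62
```

```text
t 8.5 tip [0.6648 0.0605 0.0627] ang 39.2 r 0.1392 F [ 0.8 -2.2  0. ]
turn corr [ 0.01 -0.03 -0.01]
[[-0.09, -0.12, 0.01], [-0.09, -0.12, 0.01], [-0.1, -0.11, 0.01], [-0.1, -0.11, 0.01]] end ang 44.1400677905574
top top4 divider angle mod72 45.44 264
top 0.06 116 [ 0.6166 -0.1376] -61.58 0.1252 [0.088 0.084 0.019] lateral off
top 0.08 219 [ 0.6089 -0.1361] -64.47 0.1203 [0.079 0.075 0.015] lateral off
top 0.105 22 [ 0.6127 -0.1356] -62.74 0.1216 [0.028 0.028 0.017] lateral off
scene scene4 divider angle mod72 45.55 793
scene 0.06 186 [ 0.6162 -0.1415] -62.55 0.1285 [0.088 0.08  0.02 ] lateral off
scene 0.08 221 [ 0.6098 -0.1414] -65.12 0.1255 [0.079 0.074 0.015] lateral off
scene 0.105 16 [ 0.6151 -0.1388] -62.43 0.1255 [0.014 0.012 0.011] lateral off
```

Request:
{"api": "play_rows", "payload": {
  "targets": [
    [-0.09,-0.12,0,0,-0.03,0,1],
    [-0.09,-0.12,0,0,0,0,1],
    [-0.08,-0.09,0,0,0,0,1],
    [0,0,0,0,0,0,1]
  ]
}}

```text
time: 8.93
position: [0.6596, 0.067, 0.2307]
ee_rot: [[1.0, -0.002, 0.001], [-0.002, -1.0, -0.001], [0.001, 0.001, -1.0]]
wrist_force: [-0.0, 0.2, -0.5]
width: -0.001
```

```bash
python3 plan.py .003 4; python3 tp.py 5 -59
```

```text
t 8.9333 tip [0.6598 0.0668 0.0627] ang 42.5 r 0.1395 F [-0.   0.2 -0.5]
turn corr [ 0.02 -0.01 -0.02]
[[-0.1, -0.11, 0.01], [-0.1, -0.11, 0.01], [-0.1, -0.11, 0.01], [-0.11, -0.1, 0.01]] end ang 47.44349327367805
top top5 divider angle mod72 48.73 268
top 0.06 109 [ 0.6227 -0.1342] -58.4 0.1253 [0.085 0.084 0.02 ] lateral off
top 0.08 217 [ 0.6151 -0.1324] -61.0 0.1199 [0.084 0.076 0.015] lateral off
top 0.105 17 [ 0.6166 -0.1336] -60.66 0.1217 [0.021 0.025 0.015] lateral off
scene scene5 divider angle mod72 48.78 812
scene 0.06 173 [ 0.6243 -0.1367] -58.35 0.1283 [0.083 0.084 0.02 ] lateral off
scene 0.08 222 [ 0.6156 -0.1365] -61.76 0.1238 [0.081 0.067 0.015] lateral off
scene 0.105 18 [ 0.6197 -0.1358] -59.92 0.1251 [0.014 0.015 0.013] lateral off
```

Request:
{"api": "play_rows", "payload": {
  "targets": [
    [0.4,0.45,0,0,0,0,1],
    [0.4,0.45,0,0,0,0,1],
    [0.1,0.1,-0.5,0,0,0,1],
    [0,0,-1,0,0,0,1],
    [0,0,-1,0,0,0,1],
    [0,0,-1,0,0,0,1],
    [0,0,-1,0,0,0,1],
    [0,0,-1,0,0,0,1],
    [0,0,-1,0,0,0,1],
    [0,0,-1,0,0,0,1]
  ]
}}

```text
time: 9.87
position: [0.6821, 0.0406, 0.3853]
ee_rot: [[1.0, -0.007, -0.008], [-0.007, -1.0, 0.001], [-0.008, -0.001, -1.0]]
wrist_force: [0.2, -0.1, -0.6]
width: 0.0
```

Request:
{"api": "play_rows", "payload": {
  "targets": [
    [0,0,-1,0,0,0,1],
    [0,0,-1,0,0,0,1],
    [0,0.9,-1,0,0,0,1],
    [0,0.9,-0.5,0,0,0,1],
    [0,0.9,0,0,0,0,1],
    [0,0.9,0,0,0,0,1],
    [0,0.9,0,0,0,0,1],
    [0,0.5,0,0,0,0,1],
    [0,0,0,0,0,0,1]
  ]
}}

```text
time: 10.62
position: [0.6833, -0.0677, 0.4759]
ee_rot: [[1.0, -0.01, 0.016], [-0.01, -1.0, 0.001], [0.016, -0.001, -1.0]]
wrist_force: [0.2, 0.2, 0.2]
width: -0.002
```

```bash
python3 - <<'E'
from h import *
par=r.camera_params('wrist'); im,d=snap('wrist','w6')
import pickle; pickle.dump(par,open('pics/w6.pkl','wb'))
T=np.linalg.inv(np.array(par['camera_from_world'])); print(T.round(3),np.round(par['K'],0).tolist(), r.get_obs()['time'])
E
python3 tp.py 6 -59
```

```text
[[-0.009  0.954  0.301  0.765]
 [-1.    -0.008 -0.003 -0.071]
 [-0.001 -0.301  0.954  0.447]
 [ 0.     0.     0.     1.   ]] [[300.0, 0.0, 323.0], [0.0, 300.0, 200.0], [0.0, 0.0, 1.0]] 10.6667
top top6 divider angle mod72 48.93 287
top 0.06 38 [ 0.6179 -0.1557] -64.59 0.1419 [0.074 0.04  0.019] lateral off
top 0.08 81 [ 0.6179 -0.1539] -64.28 0.1403 [0.062 0.033 0.015] lateral off
scene scene6 divider angle mod72 48.76 863
scene 0.06 181 [ 0.6198 -0.1374] -60.25 0.1266 [0.085 0.086 0.019] lateral off
scene 0.08 217 [ 0.6163 -0.1365] -61.46 0.124 [0.084 0.071 0.015] lateral off
scene 0.105 20 [ 0.6202 -0.1359] -59.74 0.1255 [0.017 0.014 0.016] lateral off
```

View pics/w6.png

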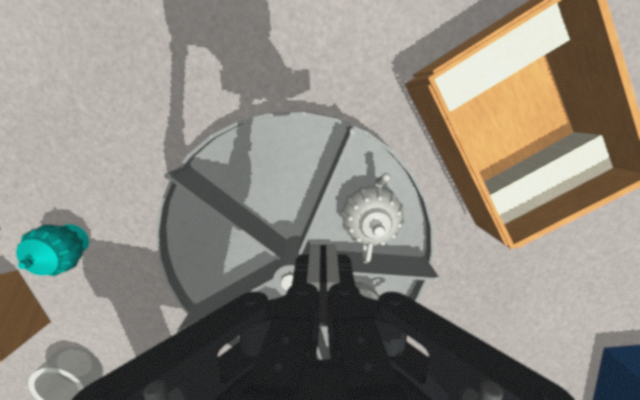

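Run:
```python
from h import *
import pickle
from scipy.optimize import least_squares
par=pickle.load(open('pics/w6.pkl','rb')); z=np.load('pics/w6.npz'); d=z['d']
v,u=np.mgrid[0:400,0:640]; W=world('wrist',d,u,v,par)
o=np.array([.557,-.0275])
print('knob px',W[225,375].round(3))
m=d>0; P=W[m]
# tray outer edge via lip
s=(P[:,2]>.045)&(P[:,2]<.065)&(np.abs(np.hypot(*(P[:,:2]-o).T)-.197)<.012); Q=P[s]
f=least_squares(lambda p:np.hypot(Q[:,0]-p[0],Q[:,1]-p[1])-p[2],[*o,.197],loss='soft_l1',f_scale=.002); print('axis wrist',f.x.round(4),s.sum())
g=np.array([.62,-.135])
for zl,zh in [(.05,.065),(.06,.08),(.08,.095),(.095,.105),(.105,.125)]:
    q=P[(P[:,2]>zl)&(P[:,2]<zh)&(np.hypot(*(P[:,:2]-g).T)<.047)]
    if len(q): e=(q.min(0)+q.max(0))/2; print(zl,len(q),e.round(4),(q.max(0)-q.min(0)).round(3))
mm=m&(W[...,2]>.085)&(W[...,2]<.12)&(np.hypot(W[...,0]-.737,W[...,1]+.32)<.2)
n,lab,st,_=cv2.connectedComponentsWithStats(mm.astype(np.uint8)); k=1+np.argmax(st[1:,4]); C=W[lab==k][:,:2].astype(np.float32)
print('carton',cv2.minAreaRect(C),np.round(cv2.boxPoints(cv2.minAreaRect(C)),3).tolist())
im=z['im']; cv2.imwrite('pics/w6c.png',cv2.resize(im[150:290,300:450],None,fx=5,fy=4.2,interpolation=cv2.INTER_CUBIC)[:,:,::-1])
# intersection of ideal positions projected
K=np.array(par['K']);T=np.array(par['camera_from_world'])
def pr(p): 
    c=T@np.array([*p,1]); return (K[0,0]*c[0]/-c[2]+K[0,2], K[1,1]*-c[1]/-c[2]+K[1,2])
for zz in (.032,.117): print(zz,np.round(pr([.557+.125*np.cos(np.radians(-58.8)),-.0275+.125*np.sin(np.radians(-58.8)),zz]),1))
```

```text
knob px [ 0.627 -0.132  0.112]
axis wrist [ 0.5586 -0.0283  0.197 ] 2605
0.05 119 [ 0.62   -0.1342  0.0603] [0.093 0.081 0.009]
0.06 741 [ 0.6234 -0.1354  0.07  ] [0.086 0.084 0.02 ]
0.08 1543 [ 0.6159 -0.1363  0.0874] [0.085 0.074 0.015]
0.095 543 [ 0.6216 -0.1356  0.0986] [0.038 0.039 0.007]
0.105 126 [ 0.6221 -0.1357  0.1141] [0.012 0.014 0.008]
carton ((0.7372043132781982, -0.3227464258670807), (0.2491227090358734, 0.1896740049123764), 31.517148971557617) [[0.5809999704360962, -0.3070000112056732], [0.6809999942779541, -0.4690000116825104], [0.8930000066757202, -0.33799999952316284], [0.7940000295639038, -0.1770000010728836]]
0.032 [367.5 207.6]
0.117 [377.5 230.9]
```

View pics/w6c.png

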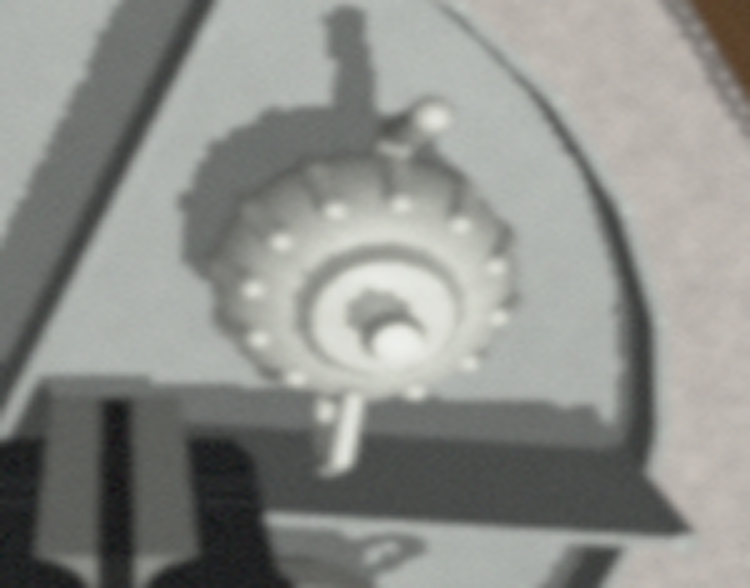

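Request:
{"api": "play_rows", "payload": {
  "targets": [
    [-0.9,0.7,0,0,0,0,1],
    [-0.9,0.7,0,0,0,0,1],
    [-0.9,0.7,0,0,0,0,1],
    [-0.9,0.7,0,0,0,0,1],
    [-0.9,0.7,0,0,0,0,1],
    [-0.9,0.7,0,0,0,0,1],
    [-0.9,0.7,0,0,0,0,1],
    [-0.9,0.7,0,0,0,0,1],
    [-0.9,0.7,0,0,0,0,1],
    [-0.9,0.7,0,0,0,0,1]
  ]
}}

```text
time: 11.6
position: [0.5011, -0.1944, 0.4676]
ee_rot: [[1.0, 0.016, 0.012], [0.016, -1.0, 0.016], [0.012, -0.015, -1.0]]
wrist_force: [0.2, -0.9, 0.2]
width: -0.002
```

Request:
{"api": "play_rows", "payload": {
  "targets": [
    [-0.9,0.9,0,0,0,0,1],
    [-0.9,0.9,0,0,0,0,1],
    [-0.9,0.9,0,0,0,0,1],
    [-0.9,0.9,0,0,0,0,1],
    [-0.9,0.9,0,0,0,0,1],
    [-0.9,0.9,0,0,0,0,1],
    [-0.5,0.5,0,0,0,0,1],
    [0,0,0,0,0,0,1],
    [0,0,0,0,0,0,1]
  ]
}}

```text
time: 12.35
position: [0.3806, -0.3115, 0.4638]
ee_rot: [[1.0, 0.027, 0.013], [0.027, -0.999, 0.022], [0.013, -0.022, -1.0]]
wrist_force: [0.2, -1.2, 0.1]
width: 0.001
```

```bash
python3 tp.py 7 -59; python3 -c "
from h import *
o=r.get_obs();print(o['time'],o['position'],o['joint_velocities'].round(3),o['wrist_force'])"
```

```text
top top7 divider angle mod72 48.8 443
top 0.06 107 [ 0.6223 -0.1337] -58.42 0.1247 [0.083 0.083 0.018] lateral off
top 0.08 214 [ 0.6133 -0.1306] -61.37 0.1175 [0.087 0.079 0.015] lateral off
top 0.105 18 [ 0.6206 -0.1335] -59.02 0.1236 [0.029 0.018 0.017] lateral off
scene scene7 divider angle mod72 48.74 922
scene 0.06 178 [ 0.6252 -0.139 ] -58.53 0.1307 [0.084 0.086 0.02 ] lateral off
scene 0.08 215 [ 0.6184 -0.1364] -60.6 0.125 [0.078 0.07  0.015] lateral off
scene 0.105 20 [ 0.6204 -0.1369] -59.88 0.1264 [0.016 0.017 0.012] lateral off
12.45 [ 0.3810576  -0.31109965  0.46382845] [ 0.009  0.003 -0.005 -0.001 -0.003 -0.002] [ 1.13245159 -0.39867809 -0.47160317]
```

View pics/top7.png

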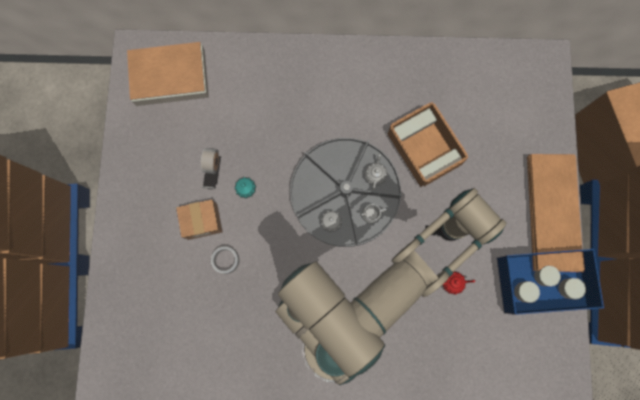

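The teapot (376,172) stands between the hub and the middle of the carton's near side. The tray is at rest and the hand is clear, so I'm handing in.

```bash
python3 -c "
from rig import r
print(r.close_job())"
```

```text
the job is handed in; nothing more can be done
None
```

The teapot now stands in front of the open carton, lined up with the middle of its near side to within what I could measure. I pushed the divider between the two empty compartments with the closed fingertips. That turned the carousel about 138° anticlockwise in one gentle push, with a wrist force of about 3 N at most in the readings. Then I backed the hand off, lifted it and moved it away.

**Final checks:**
- **Line-up:** the line from the turning axis to the carton's middle is at about -58.7°. The teapot measured between -58.4° and -59.9° from its belly and lid knob. The best single view, from the wrist camera, gave -59.4°, which is about 1.5 mm off the line.
- **Disagreement:** readings taken around the teapot's shoulder gave -60.6° to -61.8°. I set them aside because they appear to be pulled off by the spout and handle.
- **At rest:** the divider angle stayed at about 48.8° before and after the hand withdrew, so the tray did not move.
- **Other things:** I saw no sign of contact with the pots, the carton or the look-alikes. The other objects on the bench look unmoved in the last overhead picture.

The job was handed in at about 12.5 s of the 54 s allowed.

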